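Wipe the squash trimmings off the chopping board into the catch pan

TASK

Clear the chopping board: lift the scraper block off the spice shelf up over its front rail (up there it can only be gripped by the two ends of its handle), stand it on the bare worktop, and take it again across the flat sides of the wooden handle, so that a finger backs it as you push; do not work at the board holding it by the handle ends. Wipe all five squash trimmings with it off the board into the catch pan under the board's end, then stand the scraper upright on the cleared board and let go. Keep your fingers off the trimmings, and leave the jars and the bowl of tomatoes standing where they are.

Things in the scene. Friction and masses are not known exactly. Their poses are not given: they have to be found in the camera images.
- scraper: Scraper block, about 0.27 kg: white plastic block with a steel scraping plate on each long side, 140 long (own y) x 36 thick (own x) x 38 high, handle on top, 85 high in all. Origin: centre of the flat underside, on which it stands steadily; z up. Either long side scrapes. It starts in one of three places on the spice shelf, long side along the shelf, midway between rail and rear bars.
- grip: Middle part of the scraper's handle, dark wood, flat-sided: 50 long (own y) x 30 thick (own x) x 47 high. Origin: centre of its underside, 38 above the scraper's underside; axes as the scraper's. Fixed to the scraper.
- cap_a: Steel end cap of the handle at its +y end, 7 long (y) x 26 thick (x) x 43 high, origin centre of its underside, 28.5 from the handle's middle along the scraper's +y. The handle is 64 long over both caps; the caps are 2 mm slimmer per side than the wood.
- cap_b: The same end cap at the handle's -y end.
- shelf: Fixed narrow steel spice shelf, 438 long (own y) x 60 deep (own x), open above; its front looks to own -x, towards the robot. Origin: on the worktop under its centre. Deck top 90 above the worktop, end plates 175 high. Places at own y = -125, 0 and +125 hold the scraper and two jars in any order.
- shelf_rail (a point): Middle of the shelf's front retaining rail, a bar of 8 diameter along the whole shelf: 27 in front of the shelf's centre line, its axis 124 above the worktop, so its top is 38 above the deck.
- shelf_rear (a point): Middle of the upper of two rear guard bars, 8 diameter, 27 behind the shelf's centre line, axis 162 above the worktop. It runs only some 8 mm behind the scraper's handle: too little for a finger.
- board: Fixed wooden chopping board on two runners, 240 (own x) x 380 (own y), its top 70 above the worktop, underside 42. Origin: on the worktop under its centre. The catch pan sticks out from under its own -y end (y = -190).
- pan: Fixed shallow metal catch pan, open at the top, 320 (own x) x 180 (own y), rim 38 high, 3 mm walls. Origin: centre of its underside; axes as the board's. Centre 265 from the board's centre along the board's -y, so its near rim lies 15 mm under the board's end.
- trim_1: Squash trimming lying loose on the board: flat slab 50 long (own x) x 24 x 16 high mm, about 23 g, flesh with dark skin. Origin: centre of its underside, z up.
- trim_2: Squash trimming lying loose on the board: round slice 46 diameter x 16 high mm, about 23 g, flesh with dark skin. Origin: centre of its underside, z up.
- trim_3: Squash trimming lying loose on the board: flat slab 48 long (own x) x 26 x 18 high mm, about 23 g, flesh with dark skin. Origin: centre of its underside, z up.
- trim_4: Squash trimming lying loose on the board: flat slab 50 long (own x) x 22 x 16 high mm, about 23 g, flesh with dark skin. Origin: centre of its underside, z up.
- trim_5: Squash trimming lying loose on the board: round slice 44 diameter x 18 high mm, about 23 g, flesh with dark skin. Origin: centre of its underside, z up.
- jar_a: Glass spice jar, 42 diameter x 95 high, on the spice shelf. Origin: centre of its underside. Bystander.
- jar_b: The same kind of spice jar on the spice shelf. Bystander.
- board_jar: Filled preserving jar, 66 diameter x 85 high, standing on the board near its +y end (away from the pan). Origin: centre of its underside. Bystander.
- bowl: Bowl of small tomatoes, 110 diameter at the rim, 46 high (64 with the tomatoes), on the worktop in front of the spice shelf. Origin: centre of its underside. Bystander.

How it is judged:
On the way, in this order (a step that is already met when the one before it is completed fails the run):
1. the scraper is lifted above the top of the shelf's front rail (z of scraper in the frame of shelf above 0.129 m and x of scraper in the frame of shelf above -0.1 m), for 0.05 s.
2. the scraper stands upright on the bare worktop, let go of (contact force between the fingers and scraper below 0.1 N and height (world z) of scraper below 0.008 m and angle between scraper's own z axis and vertical below 0.1 rad and linear speed of scraper below 0.03 m/s), for 0.2 s.
3. the scraper, gripped across the wooden handle and not by its end caps, is down at the board (contact force between the fingers and grip above 1 N and contact force between the fingers and cap_a below 0.5 N and contact force between the fingers and cap_b below 0.5 N and x of scraper in the frame of board between -0.13 and 0.13 m and y of scraper in the frame of board between -0.22 and 0.2 m and z of scraper in the frame of board between 0.05 and 0.11 m), for 0.2 s.
At the end, for the whole second after the job is handed in: All five trimmings lie at rest inside the catch pan (origin within its outline and less than 50 mm above its underside); the scraper stands upright (tilt under 0.1 rad) and at rest on the board, its centre within the board's outline and its underside within 6 mm of the board's top, let go of (x of trim_1 in the frame of pan between -0.16 and 0.16 m and y of trim_1 in the frame of pan between -0.09 and 0.09 m and z of trim_1 in the frame of pan between -0.005 and 0.05 m and x of trim_2 in the frame of pan between -0.16 and 0.16 m and y of trim_2 in the frame of pan between -0.09 and 0.09 m and z of trim_2 in the frame of pan between -0.005 and 0.05 m and x of trim_3 in the frame of pan between -0.16 and 0.16 m and y of trim_3 in the frame of pan between -0.09 and 0.09 m and z of trim_3 in the frame of pan between -0.005 and 0.05 m and x of trim_4 in the frame of pan between -0.16 and 0.16 m and y of trim_4 in the frame of pan between -0.09 and 0.09 m and z of trim_4 in the frame of pan between -0.005 and 0.05 m and x of trim_5 in the frame of pan between -0.16 and 0.16 m and y of trim_5 in the frame of pan between -0.09 and 0.09 m and z of trim_5 in the frame of pan between -0.005 and 0.05 m and linear speed of each of trim_1, trim_2, trim_3, trim_4, trim_5 below 0.03 m/s and x of scraper in the frame of board between -0.12 and 0.12 m and y of scraper in the frame of board between -0.19 and 0.19 m and z of scraper in the frame of board between 0.064 and 0.076 m and angle between scraper's own z axis and vertical below 0.1 rad and linear speed of scraper below 0.02 m/s and contact force between the fingers and scraper below 0.1 N); the robot touches nothing.
It fails at once if a jar or the bowl is moved by more than 20 mm or tipped by more than 0.3 rad (distance of any of jar_a, jar_b, board_jar, bowl from where it was at the start of the episode above 0.02 m or angle between any of jar_a, jar_b, board_jar, bowl's own z axis and vertical above 0.3 rad).
It fails at once if the hand or arm touches a trimming (more than 1 N) (contact force between any of the fingers, the arm and trim_1 above 1 N or contact force between any of the fingers, the arm and trim_2 above 1 N or contact force between any of the fingers, the arm and trim_3 above 1 N or contact force between any of the fingers, the arm and trim_4 above 1 N or contact force between any of the fingers, the arm and trim_5 above 1 N).
It fails at once if the scraper is held by its end caps (more than 1 N) down at the board (its underside less than 40 mm above the board's top) ((contact force between the fingers and cap_a above 1 N or contact force between the fingers and cap_b above 1 N) and (x of scraper in the frame of board between -0.13 and 0.13 m and y of scraper in the frame of board between -0.22 and 0.2 m and z of scraper in the frame of board between 0.05 and 0.11 m)).
It also fails if it takes over 72 s, if anything falls off the work surface, if the arm or the gripper's body presses on something with over 40 N, if the wrist force passes 120 N, or if a joint passes its speed limit or range.

ROBOT

A 7-joint arm with a two-finger parallel gripper is mounted at the origin on the work surface. World frame = base frame: x ahead of the robot, y to its left, z up, the work surface at z = 0. Lengths are in m, angles in rad, forces in N, time in s.
With the tool pointing down it reaches from about 0.425 to 1.025 m from the base axis. Payload 9.4 kg.
Tool frame: the origin (TCP) lies between the finger pads; the fingertips stand 11 mm ahead of it and the grasp point (between the pads) lies 8 mm behind it; x points along the fingers, y is the direction in which the jaws open and shut, and the axes are right-handed (so a half turn about x gives the same grasp; the last joint's range is limited). The gripper opens to 93 mm and grips with 3 to 60 N. Pads are 15 mm wide; open, the fingers measure 128 mm over their backs; the gripper's body (75 mm by 188 mm) begins 65 mm behind the grasp point.
Start: joints at [-1.256, 0.599, -0.003, 1.599, 0.002, 0.943, -0.08], TCP at [0.277, 0.67, 0.23] pointing down, gripper open.
Joint ranges: [-2.57, 2.57], [-0.35, 1.97], [-1.29, 1.29], [0.11, 2.56], [-1.05, 4.19], [0.11, 1.86], [-2.63, 2.63]. Speed limits (rad/s): [2.22, 2.22, 3.01, 3.01, 3.14, 3.14, 3.14].

INTERFACE

Orientations are given as [roll, pitch, yaw] about the fixed x, y, z axes, in that order (R = Rz(yaw) Ry(pitch) Rx(roll)).
In Python, from plant import arm gives the robot as it stands.
- The arm moves only by the tool drive_tool, never from a script. Its argument "increments" is text: rows parted by semicolons, each of 7 numbers parted by spaces: the shift along the tool's x, y, z in m, then the turn, a rotation vector about the tool's x, y, z in rad, then the closure, from 0 (fully open) to 1 (shut). A call has 1 to 20 rows; each row shifts and turns the commanded pose from where the row before left it, along the tool's axes as they then stand; what a row does not reach is not made up. A row lasts 1/8 s, in which the tool goes at most 62.5 mm and 10.7 degrees, less where a joint would pass 70% of its speed; a pose out of reach is approached as far as the arm can. A call is refused whole if a number of a shift passes 0.0625 or a number of a turn 0.188, either way. A call with a gripper value outside its range is refused whole. The fingers move at their own pace and stop on an object; "squeeze" is the grip in N (left out, the last holds). Time passes only in rows, so rows that do not move let the fingers close. It gives the time, the measured TCP pose, the force and the opening at its end, in the units of the state.
- arm.sense(): the state, without advancing time (a new reading comes with each control period).
- arm.get_image(name): name is "scene" or "top"; returns the picture (400x640x3 uint8, red, green, blue); there is no depth.
- arm.get_calibration(name): a dict with "fovy" (degrees; the focal length in pixels is half the picture's height over the tangent of half this angle, whatever the lens; pixels are square), "cx", "cy" (the principal point, pixels), "dist_coeffs" ([k1, k2, p1, p2, k3] as OpenCV has them; the pictures are not rectified), "position" and "attitude" of the camera in the world. Camera axes: x right, y down, z forward; pixel columns grow to the right and rows downward; lengths in m; the calibration is good to about 2 mm. A picture is of the moment at which its call begins. get_calibration takes no time and is no camera call.
- arm.close_job(): hands the job in, once; it reports no verdict.
The state is a dict: "time_s": time; "q": joint angles; "joint_vel": joint speeds; "joint_efforts": joint torques, N m; "position": TCP position; "tool_rot": TCP orientation; "ft_force": force on the tool from outside, world axes, zero at the start; "torque": the same for the moment, N m; "gripper_width": finger opening in m.
Only numpy, scipy, OpenCV 4.12 (cv2) and the standard library are available. Lean on these libraries where they do the work, as an engineer would, in place of code of your own. Each camera call takes 0.05 s, during which the arm holds its last target.

## Working session

There is one attempt and no reset: what is moved stays moved. The work goes in short steps, Python scripts to look and compute and a tool call to move; the robot and the scene stay as the last step left them, time stands still between calls to the robot, and variables do not carry over. Pictures are saved under pics/ and viewed, and the job is handed in when it is done.

Besides the shell and the picture viewer there is one more tool, called after "Emit:" by a JSON object that holds its "fn" and its "kwargs". drive_tool: Moves the arm, as the interface text tells. Its arguments: {"type":"object","properties":{"increments":{"type":"string"},"squeeze":{"type":"number"}},"required":["increments"]}

```bash
mkdir -p pics; ls; python3 - <<'E'
from plant import arm
import cv2
for n in ("scene","top"):
    im=arm.get_image(n); cv2.imwrite(f"pics/{n}0.png",im[:,:,::-1])
    print(n,arm.get_calibration(n))
print(arm.sense())
E
```

```text
pics
scene {'fovy': 43.72395573708032, 'cx': 319.82443882300174, 'cy': 196.7191648438882, 'dist_coeffs': array([-0.0769464,  0.       ,  0.       ,  0.       ,  0.       ]), 'position': array([1.4728637 , 0.29551032, 1.115423  ]), 'attitude': array([-2.36234859, -0.00290247,  1.8441402 ])}
top {'fovy': 44.772476974256094, 'cx': 322.77576075543317, 'cy': 196.3451522549116, 'dist_coeffs': array([-0.00308479,  0.        ,  0.        ,  0.        ,  0.        ]), 'position': array([0.33359121, 0.03199504, 1.3708257 ]), 'attitude': array([-3.01767844e+00,  1.57351448e-03, -1.54308549e+00])}
{'time_s': 0.1, 'q': array([-1.25569592,  0.60006832, -0.0025344 ,  1.60004895,  0.00179968,
        0.9428849 , -0.07983051]), 'joint_vel': array([-8.88106930e-05, -1.85494083e-03,  1.41457055e-03, -2.76101820e-03,
       -1.86934779e-04,  1.06493317e-03, -6.60770617e-04]), 'joint_efforts': array([ 4.61776290e-03, -7.66552806e+01,  1.50183253e+00, -2.52931631e+01,
       -5.23267477e-02,  1.36670406e-02,  9.77779291e-05]), 'position': array([0.27670016, 0.66966765, 0.22883001]), 'tool_rot': array([-1.4741005 ,  1.56938885, -1.86588052]), 'ft_force': array([-0.05213145, -0.48936324,  0.3868234 ]), 'torque': array([ 0.00311627, -0.02674041,  0.0562737 ]), 'gripper_width': 0.0929622857627706}
```

View pics/scene0.png

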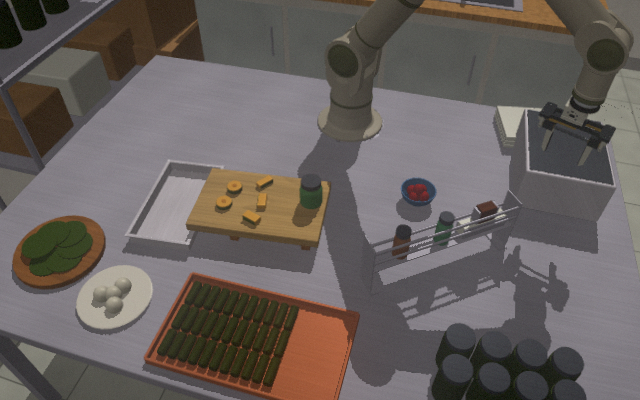

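View pics/top0.png

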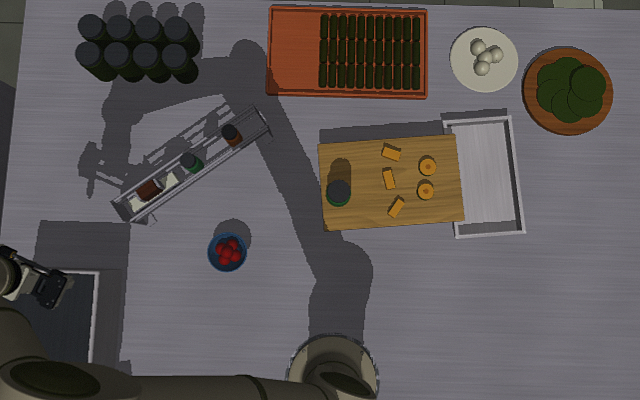

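The top view shows the shelf at about (190,165), the scraper at its left end (~(150,188)), the board at (392,182), the pan right of it, the bowl at (227,252) and the board jar at (338,193). Next I'll zoom in and set up the ray helper.

```bash
cat > h.py <<'E'
import numpy as np, cv2
from scipy.spatial.transform import Rotation as R
import json,os
from plant import arm
def ray(name,uv):
    c=arm.get_calibration(name); f=200/np.tan(np.radians(c['fovy'])/2)
    K=np.array([[f,0,c['cx']],[0,f,c['cy']],[0,0,1]])
    p=cv2.undistortPoints(np.array(uv,float).reshape(-1,1,2),K,c['dist_coeffs']).reshape(-1,2)
    d=np.c_[p,np.ones(len(p))]@R.from_euler('xyz',c['attitude']).as_matrix().T
    return c['position'],d
def onplane(name,uv,z):
    o,d=ray(name,uv); z=np.asarray(z,float)*np.ones(len(d))
    return o+d*((z-o[2])/d[:,2])[:,None]
def proj(name,P):
    c=arm.get_calibration(name); f=200/np.tan(np.radians(c['fovy'])/2)
    K=np.array([[f,0,c['cx']],[0,f,c['cy']],[0,0,1]])
    M=R.from_euler('xyz',c['attitude']).as_matrix().T
    return cv2.projectPoints(np.array(P,float).reshape(-1,1,3),cv2.Rodrigues(M)[0],-M@c['position'],K,c['dist_coeffs'])[0].reshape(-1,2)
def tri(uv1,uv2):
    o1,d1=ray('scene',[uv1]);o2,d2=ray('top',[uv2]);d1=d1[0];d2=d2[0]
    s=np.linalg.lstsq(np.c_[d1,-d2],o2-o1,rcond=None)[0]
    a=o1+s[0]*d1;b=o2+s[1]*d2
    return (a+b)/2,np.linalg.norm(a-b)
E
python3 - <<'E'
import cv2
a=cv2.imread('pics/top0.png');b=cv2.imread('pics/scene0.png')
def z(im,x0,y0,x1,y1,s,n): cv2.imwrite(n,cv2.resize(im[y0:y1,x0:x1],None,fx=s,fy=s,interpolation=cv2.INTER_CUBIC))
z(a,100,90,290,235,4,'pics/t_shelf.png')
z(a,310,100,535,245,3.5,'pics/t_board.png')
z(b,350,160,540,300,4,'pics/s_shelf.png')
from h import *
print(onplane('top',[(319,145),(456,134),(465,220),(325,230)],.07)) 
E
```

```text
[[ 0.63671266  0.05277848  0.07      ]
 [ 0.67782403 -0.32200892  0.07      ]
 [ 0.44206183 -0.34466963  0.07      ]
 [ 0.40491551  0.03006397  0.07      ]]
```

View pics/t_shelf.png

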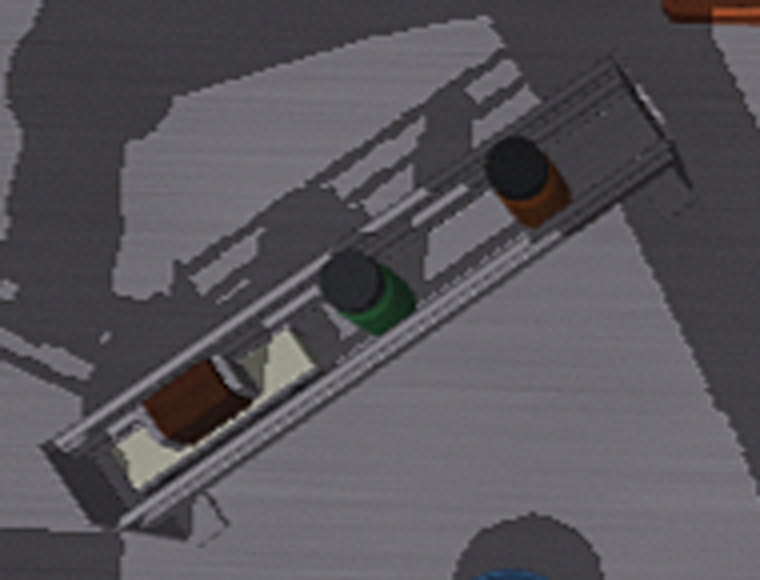

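View pics/t_board.png

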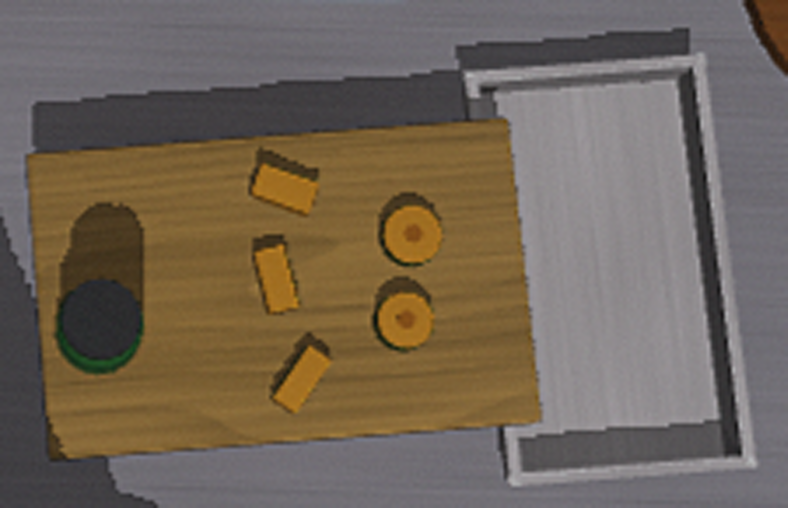

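View pics/s_shelf.png

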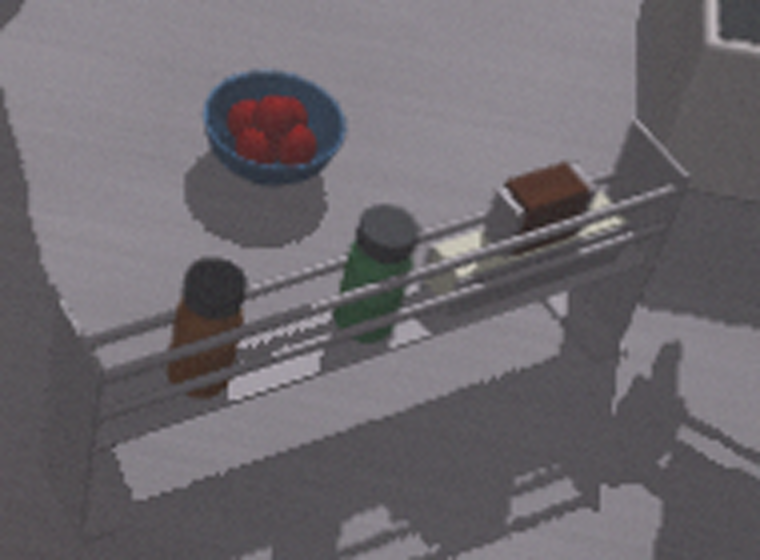

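```bash
python3 - <<'E'
import cv2
a=cv2.imread('pics/top0.png');b=cv2.imread('pics/scene0.png')
def z(im,x0,y0,x1,y1,s,n):
    t=cv2.resize(im[y0:y1,x0:x1],None,fx=s,fy=s,interpolation=cv2.INTER_NEAREST)
    t=cv2.convertScaleAbs(t,alpha=1.6)
    for x in range(x0,x1,10): cv2.putText(t,str(x),((x-x0)*s,10),0,.35,(0,255,255)); cv2.line(t,((x-x0)*s,0),((x-x0)*s,4),(0,255,255))
    for y in range(y0,y1,10): cv2.putText(t,str(y),(0,(y-y0)*s),0,.35,(0,255,255))
    cv2.imwrite(n,t)
z(a,110,160,190,220,9,'pics/t_scr.png')
z(b,455,190,525,250,9,'pics/s_scr.png')
E
```

```text
(no output)
```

View pics/t_scr.png

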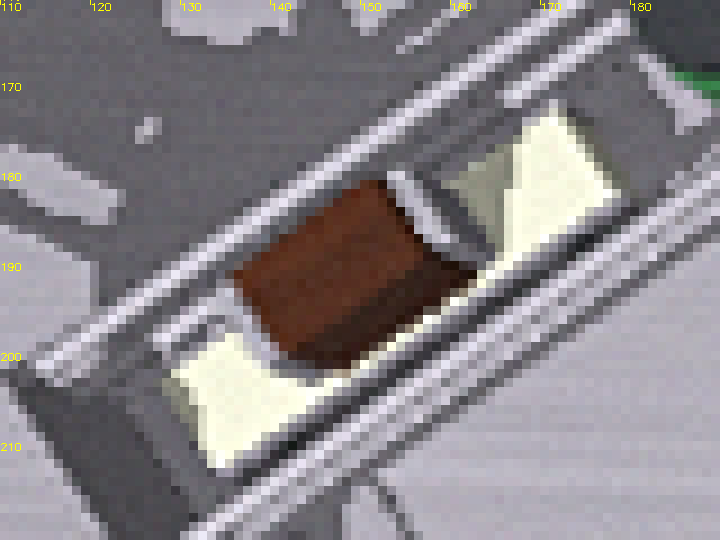

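View pics/s_scr.png

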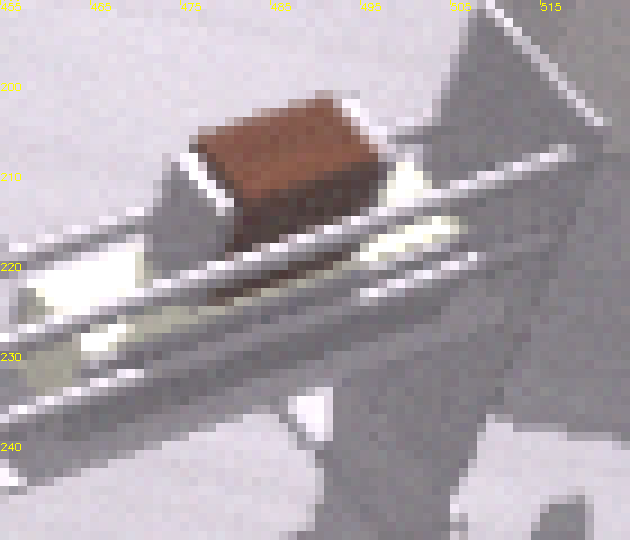

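```bash
cat > m.py <<'E'
from h import *
t=np.array([(135.8,190),(152.5,180),(157.2,188.9),(141.3,199.4)]); s=np.array([(476.7,205.5),(492.2,200.5),(497.5,207.2),(481,212.2)])
a=onplane('top',t,.175);b=onplane('scene',s,.175)
print(a.round(4),b.round(4)); print(a.mean(0),b.mean(0),tri(s.mean(0),t.mean(0)))
print(np.linalg.norm(a[1]-a[0]),np.linalg.norm(a[2]-a[1]))
def dirn(p,q): d=q-p; return np.degrees(np.arctan2(d[1],d[0]))
print('handle y dir',dirn(a[1],a[0]),dirn(a[2],a[3]),dirn(b[0],b[1]),dirn(b[3],b[2]))
rb=onplane('top',[(115,200),(173.9,161.7)],.164); fr=onplane('top',[(131.7,218.9),(190,180.5)],.126)
print('rear',rb,dirn(rb[1],rb[0]));print('front',fr,dirn(fr[1],fr[0]))
# board: mask contour
im=cv2.imread('pics/top0.png');hsv=cv2.cvtColor(im,cv2.COLOR_BGR2HSV)
# trimmings
for n in('top','scene'):
    hs=cv2.cvtColor(cv2.imread(f'pics/{n}0.png'),cv2.COLOR_BGR2HSV)
    m=cv2.inRange(hs,(8,190,150),(30,255,255)) 
    cs=cv2.findContours(m,cv2.RETR_EXTERNAL,cv2.CHAIN_APPROX_NONE)[0]
    for c in cs:
        if cv2.contourArea(c)>30:
            r=cv2.minAreaRect(c); print(n,np.round(r[0],1),np.round(r[1],1),round(r[2]),onplane(n,[r[0]],.087)[0].round(3))
E
python3 m.py
```

```text
[[0.4855 0.5036 0.175 ]
 [0.5118 0.4637 0.175 ]
 [0.4898 0.4504 0.175 ]
 [0.4624 0.4881 0.175 ]] [[0.4964 0.4531 0.175 ]
 [0.4662 0.4924 0.175 ]
 [0.4877 0.507  0.175 ]
 [0.518  0.4653 0.175 ]]
[0.48737209 0.47646368 0.175     ] [0.492068   0.47944632 0.175     ] (array([0.48784347, 0.47927094, 0.17033295]), np.float64(0.002002748694352617))
0.04770125529528575 0.025759749289249
handle y dir 123.43441556978902 125.99431141216607 127.49113249597713 126.06227231712043
rear [[0.46024891 0.55816083 0.164     ]
 [0.56169895 0.416881   0.164     ]] 125.68132091780147
front [[0.41658205 0.52778367 0.126     ]
 [0.52047361 0.38391964 0.126     ]] 125.83497517481322
top [396. 208.] [ 7.2 17.2] 34 [ 0.468 -0.157  0.087]
top [425.5 191. ] [14. 15.] 90 [ 0.515 -0.235  0.087]
top [388.7 179.2] [17.7  7.5] 76 [ 0.544 -0.137  0.087]
top [427.5 166.5] [15. 15.] 90 [ 0.582 -0.24   0.087]
top [391.  153.5] [16.8  8.5] 18 [ 0.615 -0.142  0.087]
```

```bash
cat > m2.py <<'E'
from h import *
c=onplane('top',[(318.4,144.5),(455.2,134.2),(464.4,220.5),(325.5,230.6)],.07)[:,:2]
print(c.round(4),[np.linalg.norm(c[i]-c[(i+1)%4]).round(4) for i in range(4)])
ctr=c.mean(0); d=(c[0]-c[1])+(c[3]-c[2]); yaw=np.arctan2(d[1],d[0])-np.pi/2
print('board',ctr,np.degrees(yaw))
cs=onplane('scene',[(203.7,169.5),(189,230.5),(321,240.5),(330,179.5)],.07)[:,:2]; print('scene corners',cs.round(4),cs.mean(0))
Rm=np.array([[np.cos(yaw),-np.sin(yaw)],[np.sin(yaw),np.cos(yaw)]])
B=lambda p:(np.asarray(p)[...,:2]-ctr)@Rm
hs=cv2.cvtColor(cv2.imread('pics/top0.png'),cv2.COLOR_BGR2HSV)
m=cv2.inRange(hs,(8,190,150),(30,255,255))
for c in cv2.findContours(m,cv2.RETR_EXTERNAL,cv2.CHAIN_APPROX_NONE)[0]:
    if cv2.contourArea(c)>30:
        p=B(onplane('top',c.reshape(-1,2),.087)); print('trim',((p.max(0)+p.min(0))/2).round(3),'x',p[:,0].min().round(3),p[:,0].max().round(3),'y',p[:,1].min().round(3),p[:,1].max().round(3))
jl=onplane('top',[(100/3.5+310,320/3.5+100)],.155); print('jar',jl,B(jl))
print('bowl',onplane('top',[(227,252)],.046))
print('pan corners B',B(onplane('top',[(465/3.5+310,75/3.5+100),(705/3.5+310,55/3.5+100),(755/3.5+310,463/3.5+100),(512/3.5+310,483/3.5+100)],.038)).round(3))
print('shelf right plate',onplane('top',[(100+620/4,90+60/4),(100+675/4,90+150/4)],.175))
s=arm.sense(); M=R.from_euler('xyz',s['tool_rot']).as_matrix(); print(M.round(4), np.degrees(np.arctan2(M[1,1],M[0,1])))
E
python3 m2.py
```

```text
[[ 0.6381  0.0545]
 [ 0.6772 -0.3198]
 [ 0.4407 -0.343 ]
 [ 0.4033  0.0287]] [np.float64(0.3763), np.float64(0.2377), np.float64(0.3736), np.float64(0.2361)]
board [ 0.53982195 -0.14492963] 5.852090320460489
scene corners [[ 0.4616 -0.3621]
 [ 0.7036 -0.294 ]
 [ 0.6377  0.0678]
 [ 0.3981  0.0296]] [ 0.55025552 -0.1396657 ]
trim [-0.073 -0.004] x -0.097 -0.05 y -0.024 0.015
trim [-0.034 -0.087] x -0.053 -0.014 y -0.107 -0.067
trim [0.006 0.008] x -0.018 0.03 y -0.005 0.021
trim [ 0.032 -0.099] x 0.011 0.053 y -0.12 -0.079
trim [ 0.075 -0.006] x 0.056 0.094 y -0.029 0.017
jar [[ 0.4985242  -0.00144015  0.155     ]] [[-0.02645223  0.14695242]]
bowl [[0.33928726 0.294088   0.046     ]]
pan corners B [[ 0.166 -0.167]
 [ 0.168 -0.362]
 [-0.162 -0.36 ]
 [-0.163 -0.169]]
shelf right plate [[0.71161891 0.21673053 0.175     ]
 [0.65392429 0.17933735 0.175     ]]
[[-4.000e-04  3.818e-01  9.242e-01]
 [-1.300e-03  9.242e-01 -3.818e-01]
 [-1.000e+00 -1.400e-03  1.000e-04]] 67.55265302992373
```

```bash
cat > d.py <<'E'
import sys
from h import *
# usage: d.py x y z jawdeg : delta in current tool axes, and in axes after the turn
x,y,z,a=map(float,sys.argv[1:5]); s=arm.sense()
M=R.from_euler('xyz',s['tool_rot']).as_matrix(); c,sn=np.cos(np.radians(a)),np.sin(np.radians(a))
T=np.array([[0,c,sn],[0,sn,-c],[-1,0,0]])
d=np.array([x,y,z])-s['position']
print('t',s['time_s'].__round__(2),'pos',s['position'].round(4),'jaw',np.degrees(np.arctan2(M[1,1],M[0,1])).round(2),'f',s['ft_force'].round(1),'w',round(s['gripper_width'],4),'q7',s['q'][6].round(2))
print('shift now',(M.T@d).round(4),'shift after turn',(T.T@d).round(4),'turn',R.from_matrix(M.T@T).as_rotvec().round(4))
E
```

Emit:
{"fn": "drive_tool", "kwargs": {"increments": "-0.03 0 0 -0.169 0 0 0; -0.02 0 0 -0.169 0 0 0; 0 0 0 -0.169 0 0 0; 0 0 0 -0.169 0 0 0; 0 0 0 -0.169 0 0 0; 0 0 0 -0.169 0 0 0; 0 0 0 0 0 0 0", "squeeze": 30}}

```text
time_s: 0.98
position: [0.2771, 0.6697, 0.2791]
tool_rot: [-2.813, 1.57, -2.192]
ft_force: [-0.1, -0.6, 0.4]
gripper_width: 0.0929
```

```bash
python3 d.py .4874 .4765 .25 125.75
```

```text
t 0.97 pos [0.2771 0.6697 0.2791] jaw 125.57 f [-0.1 -0.6  0.4] w 0.0929 q7 0.79
shift now [ 0.0291 -0.2795  0.0587] shift after turn [ 0.0291 -0.2797  0.0578] turn [-0.0032 -0.0009  0.0003]
```

Emit:
{"fn": "drive_tool", "kwargs": {"increments": "0 -0.047 0.01 -0.0032 0 0 0; 0 -0.047 0.01 0 0 0 0; 0 -0.047 0.01 0 0 0 0; 0 -0.047 0.01 0 0 0 0; 0.015 -0.046 0.009 0 0 0 0; 0.0141 -0.0457 0.0088 0 0 0 0; 0 0 0 0 0 0 0; 0 0 0 0 0 0 0"}}

```text
time_s: 1.98
position: [0.4869, 0.4776, 0.2505]
tool_rot: [1.809, 1.57, 2.432]
ft_force: [-0.6, 1.2, 0.3]
gripper_width: 0.0931
```

```bash
python3 d.py .4874 .4765 .146 125.75; python3 - <<'E'
from h import *
a=cv2.cvtColor(arm.get_image('top'),cv2.COLOR_RGB2BGR);b=cv2.cvtColor(arm.get_image('scene'),cv2.COLOR_RGB2BGR)
t=np.hstack([cv2.resize(a[140:240,90:220],None,fx=3,fy=3),cv2.resize(b[140:240,430:560],None,fx=3,fy=3)])
cv2.imwrite('pics/pre.png',t)
E
```

```text
t 1.98 pos [0.4869 0.4776 0.2505] jaw 125.7 f [-0.6  1.2  0.3] w 0.0931 q7 1.18
shift now [ 0.1045 -0.0013 -0.0002] shift after turn [ 0.1045 -0.0012 -0.0002] turn [-0.0009 -0.0002 -0.0007]
```

View pics/pre.png

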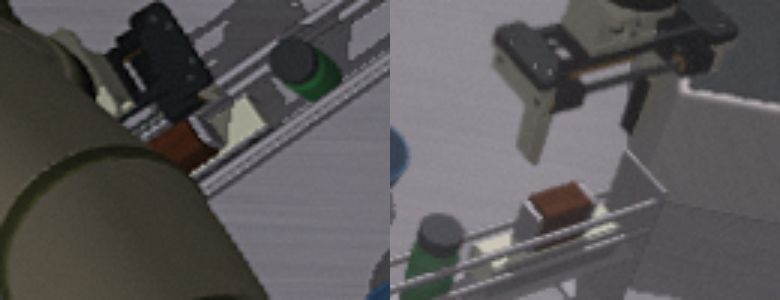

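```bash
python3 - <<'E'
from h import *
a=cv2.imread('pics/top0.png');b=cv2.imread('pics/scene0.png')
t=np.hstack([cv2.resize(a[200:400,0:140],None,fx=3,fy=3),cv2.resize(b[80:240,490:630],None,fx=3,fy=3,dst=None)[:480]] if 0 else [cv2.resize(a[210:370,0:130],None,fx=3,fy=3),cv2.resize(b[80:240,500:630],None,fx=3,fy=3)])
cv2.imwrite('pics/box.png',t)
E
```

```text
(no output)
```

View pics/box.png

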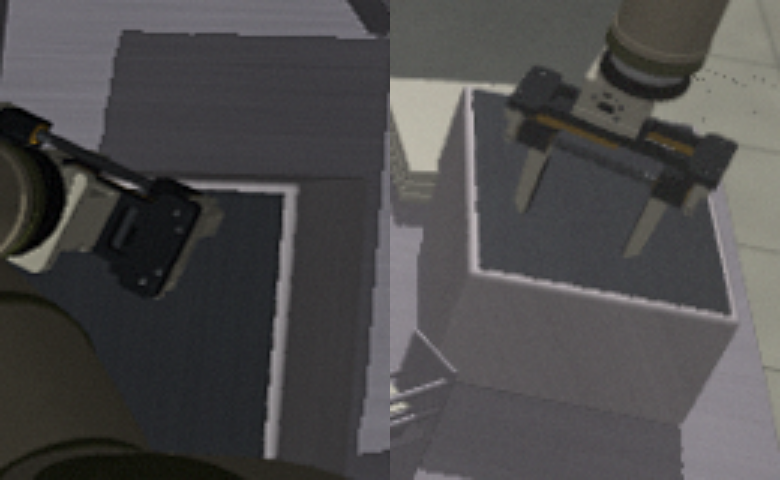

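```bash
python3 -c "
from h import *
print(tri((527.3,170.7),(99,272.3)))"
```

```text
(array([0.27926181, 0.59456594, 0.14356529]), np.float64(0.0037578430181527092))
```

Emit:
{"fn": "drive_tool", "kwargs": {"increments": "0.03 -0.0012 0 0 0 0 0; 0.03 0 0 0 0 0 0; 0.02 0 0 0 0 0 0; 0.015 0 0 0 0 0 0; 0.0095 0 0 0 0 0 0; 0 0 0 0 0 0 0; 0 0 0 0 0 0 0; 0 0 0 0 0 0 0"}}

```text
time_s: 3.08
position: [0.4884, 0.4763, 0.1468]
tool_rot: [0.135, 1.57, 0.76]
ft_force: [0.3, -0.3, 1.3]
gripper_width: 0.0929
```

```bash
python3 d.py .4874 .4765 .146 125.75
```

```text
t 3.08 pos [0.4884 0.4763 0.1468] jaw 125.82 f [ 0.3 -0.3  1.3] w 0.0929 q7 1.15
shift now [ 0.0008  0.0008 -0.0007] shift after turn [ 0.0008  0.0008 -0.0007] turn [ 0.0013  0.0012 -0.0002]
```

Emit:
{"fn": "drive_tool", "kwargs": {"increments": "0 0 0 0 0 0 0.3; 0 0 0 0 0 0 0.6; 0 0 0 0 0 0 1; 0 0 0 0 0 0 1; 0 0 0 0 0 0 1; 0 0 0 0 0 0 1; 0 0 0 0 0 0 1", "squeeze": 35}}

```text
time_s: 3.95
position: [0.488, 0.4763, 0.1461]
tool_rot: [0.776, 1.571, 1.402]
ft_force: [-0.3, 1.3, 1.1]
gripper_width: 0.0636
```

Gripped at 63.6 mm (64 expected). Now I'll lift slowly.

Emit:
{"fn": "drive_tool", "kwargs": {"increments": "-0.005 0 0 0 0 0 1; -0.01 0 0 0 0 0 1; -0.015 0 0 0 0 0 1; -0.02 0 0 0 0 0 1; -0.02 0 0 0 0 0 1; -0.015 0 0 0 0 0 1; -0.005 0 0 0 0 0 1; 0 0 0 0 0 0 1; 0 0 0 0 0 0 1"}}

```text
time_s: 5.08
position: [0.4878, 0.4757, 0.2353]
tool_rot: [-2.88, 1.57, -2.255]
ft_force: [0.9, -0.5, -3.4]
gripper_width: 0.0638
```

```bash
python3 d.py .49 .19 .236 125.75; python3 - <<'E'
from h import *
b=cv2.cvtColor(arm.get_image('scene'),cv2.COLOR_RGB2BGR)
cv2.imwrite('pics/lift.png',cv2.resize(b[110:290,360:560],None,fx=3,fy=3))
E
```

```text
t 5.08 pos [0.4878 0.4757 0.2353] jaw 125.84 f [ 0.9 -0.5 -3.4] w 0.0638 q7 1.18
shift now [-0.0004 -0.2329 -0.1655] shift after turn [-0.0007 -0.2332 -0.1652] turn [ 0.0015 -0.0012  0.0003]
```

View pics/lift.png

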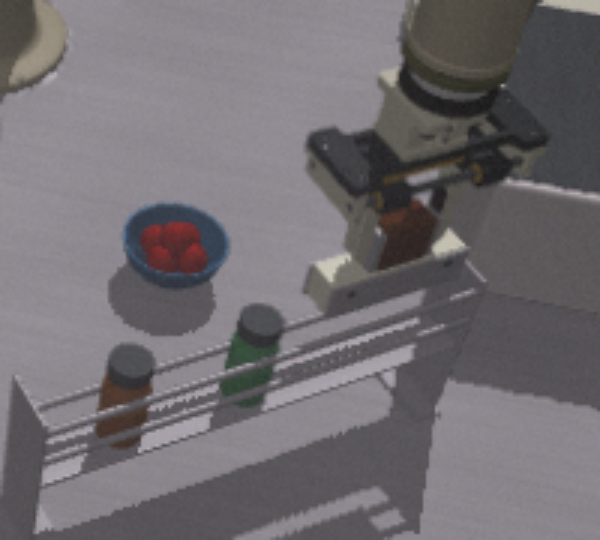

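Emit:
{"fn": "drive_tool", "kwargs": {"increments": "0 0 -0.02 0 0 0 1; 0 0 -0.035 0 0 0 1; 0 0 -0.035 0 0 0 1; 0 -0.03 -0.03 0 0 0 1; 0 -0.04 -0.025 0 0 0 1; 0 -0.045 -0.02 0 0 0 1; 0 -0.045 0 0 0 0 1; 0 -0.04 0 0 0 0 1; 0 -0.023 0 0 0 0 1; 0 -0.01 0 0 0 0 1; 0 0 0 0 0 0 1; 0 0 0 0 0 0 1"}}

```text
time_s: 6.62
position: [0.49, 0.1917, 0.236]
tool_rot: [1.685, 1.57, 2.312]
ft_force: [0.2, 0.3, -2.8]
gripper_width: 0.0638
```

```bash
python3 d.py .49 .19 .0571 125.75; python3 - <<'E'
from h import *
b=cv2.cvtColor(arm.get_image('scene'),cv2.COLOR_RGB2BGR)
cv2.imwrite('pics/lift2.png',cv2.resize(b[110:290,260:520],None,fx=3,fy=3))
E
```

```text
t 6.62 pos [0.49   0.1917 0.236 ] jaw 125.93 f [ 0.2  0.3 -2.8] w 0.0638 q7 1.57
shift now [ 0.1789 -0.0015 -0.001 ] shift after turn [ 0.1789 -0.0014 -0.001 ] turn [ 0.0031 -0.0001 -0.0005]
```

View pics/lift2.png

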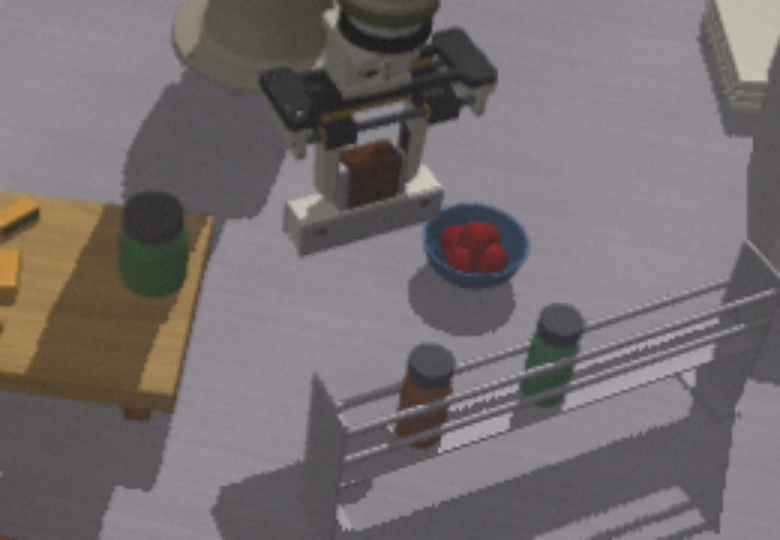

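Emit:
{"fn": "drive_tool", "kwargs": {"increments": "0.03 0 0 0 0 0 1; 0.04 0 0 0 0 0 1; 0.04 0 0 0 0 0 1; 0.03 0 0 0 0 0 1; 0.02 0 0 0 0 0 1; 0.01 0 0 0 0 0 1; 0.005 0 0 0 0 0 1; 0.003 0 0 0 0 0 1; 0 0 0 0 0 0 1; 0 0 0 0 0 0 1"}}

```text
time_s: 7.92
position: [0.491, 0.1906, 0.0585]
tool_rot: [-0.241, 1.57, 0.384]
ft_force: [1.1, 0.2, -3.2]
gripper_width: 0.0638
```

```bash
python3 d.py .49 .19 .0561 125.75
```

```text
t 7.92 pos [0.491  0.1906 0.0585] jaw 125.82 f [ 1.1  0.2 -3.2] w 0.0638 q7 1.46
shift now [ 0.0024  0.0001 -0.0011] shift after turn [ 0.0024  0.0001 -0.0011] turn [0.0013 0.0008 0.0002]
```

Emit:
{"fn": "drive_tool", "kwargs": {"increments": "0.001 0 0 0 0 0 1; 0.001 0 0 0 0 0 1; 0 0 0 0 0 0 1; 0 0 0 0 0 0 1"}}

```text
time_s: 8.43
position: [0.4907, 0.1906, 0.056]
tool_rot: [-0.175, 1.571, 0.45]
ft_force: [0.2, 0.5, -3.3]
gripper_width: 0.0642
```

Emit:
{"fn": "drive_tool", "kwargs": {"increments": "0.001 0 0 0 0 0 1; 0 0 0 0 0 0 1; 0 0 0 0 0 0 1"}}

```text
time_s: 8.8
position: [0.4907, 0.1906, 0.056]
tool_rot: [-0.543, 1.57, 0.083]
ft_force: [-2.3, -1.1, 11.8]
gripper_width: 0.0639
```

Emit:
{"fn": "drive_tool", "kwargs": {"increments": "-0.0005 0 0 0 0 0 0.6; 0 0 0 0 0 0 0; 0 0 0 0 0 0 0; 0 0 0 0 0 0 0; 0 0 0 0 0 0 0; -0.02 0 0 0 0 0 0; -0.04 0 0 0 0 0 0; -0.04 0 0 0 0 0 0; 0 0 0 0.17 0 0 0; 0 0 0 0.17 0 0 0; 0 0 0 0.17 0 0 0; 0 0 0 0.17 0 0 0; 0 0 0 0.17 0 0 0; 0 0 0 0.17 0 0 0; 0 0 0 0.17 0 0 0; 0 0 0 0.17 0 0 0; 0 0 0 0.17 0 0 0; 0 0 0 0.0408 0 0 0; 0 0 0 0 0 0 0"}}

```text
time_s: 11.18
position: [0.4906, 0.1906, 0.1555]
tool_rot: [-0.882, 1.571, -1.824]
ft_force: [0.2, 0.5, 0.1]
gripper_width: 0.0927
```

```bash
python3 d.py .4907 .1906 .055 35.75; python3 - <<'E'
from h import *
b=cv2.cvtColor(arm.get_image('scene'),cv2.COLOR_RGB2BGR);a=cv2.cvtColor(arm.get_image('top'),cv2.COLOR_RGB2BGR)
cv2.imwrite('pics/set.png',cv2.resize(np.hstack([b[130:260,300:460],a[120:250,200:360]]),None,fx=2.4,fy=2.4))
cv2.imwrite('pics/set_top.png',a);cv2.imwrite('pics/set_scene.png',b)
E
```

```text
t 11.18 pos [0.4906 0.1906 0.1555] jaw 36.0 f [0.2 0.5 0.1] w 0.0927 q7 0.36
shift now [1.005e-01 1.000e-04 1.000e-04] shift after turn [1.005e-01 1.000e-04 1.000e-04] turn [0.0043 0.0001 0.0002]
```

View pics/set.png

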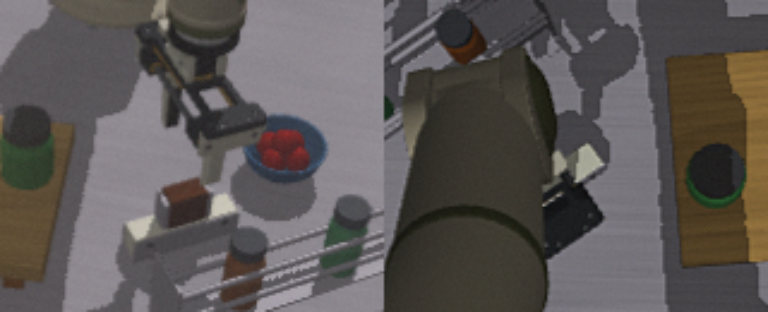

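The scraper stands upright on the worktop. Next I'll regrip across the wood.

Emit:
{"fn": "drive_tool", "kwargs": {"increments": "0.03 0 0 0.004 0 0 0; 0.03 0 0 0 0 0 0; 0.02 0 0 0 0 0 0; 0.012 0 0 0 0 0 0; 0.0065 0 0 0 0 0 0; 0.002 0 0 0 0 0 0; 0 0 0 0 0 0 0.4; 0 0 0 0 0 0 0.7; 0 0 0 0 0 0 1; 0 0 0 0 0 0 1; 0 0 0 0 0 0 1; 0 0 0 0 0 0 1; 0 0 0 0 0 0 1; 0 0 0 0 0 0 1", "squeeze": 40}}

```text
time_s: 13.02
position: [0.4909, 0.1907, 0.055]
tool_rot: [1.279, 1.57, 0.33]
ft_force: [0.8, -0.1, -0.7]
gripper_width: 0.0298
```

```bash
python3 d.py .4907 .1906 .155 -84.15
```

```text
t 13.03 pos [0.4909 0.1907 0.055 ] jaw 35.62 f [ 0.8 -0.1 -0.7] w 0.0298 q7 0.41
shift now [-0.1    -0.0002 -0.    ] shift after turn [-0.1     0.0001  0.0002] turn [ 2.0903e+00 -4.0000e-04 -4.0000e-04]
```

Emit:
{"fn": "drive_tool", "kwargs": {"increments": "-0.01 0 0 0 0 0 1; -0.03 0 0 0 0 0 1; -0.045 0 0 0 0 0 1; -0.045 0 0 0.1608 0 0 1; -0.04 0 0 0.1608 0 0 1; -0.025 0 0 0.1608 0 0 1; -0.01 0 0 0.1608 0 0 1; 0 0 0 0.1608 0 0 1; 0 0 0 0.1608 0 0 1; 0 0 0 0.1608 0 0 1; 0 0 0 0.1608 0 0 1; 0 0 0 0.1608 0 0 1; 0 0 0 0.1608 0 0 1; 0 0 0 0.1608 0 0 1; 0 0 0 0.1608 0 0 1; 0 0 0 0.1608 0 0 1; 0 0 0 0 0 0 1"}}

```text
time_s: 15.15
position: [0.49, 0.1906, 0.2601]
tool_rot: [0.018, 1.57, -3.02]
ft_force: [0.6, -0.5, -2.5]
gripper_width: 0.0298
```

```bash
cat > b.py <<'E'
import sys,subprocess
import numpy as np
# board-frame target: bx by z
bx,by,z=map(float,sys.argv[1:4]); a=np.radians(5.9); C=np.array([.541,-.1445])
p=C+bx*np.array([np.cos(a),np.sin(a)])+by*np.array([-np.sin(a),np.cos(a)])
print('world',p.round(4)); subprocess.run(['python3','d.py',str(p[0]),str(p[1]),str(z),'-84.1'])
E
python3 b.py .05 .065 .26
```

```text
t 15.15 pos [0.49   0.1906 0.2601] jaw -84.1 f [ 0.6 -0.5 -2.5] w 0.0298 q7 -1.38
shift now [ 0.      0.2736 -0.0663] shift after turn [ 1.000e-04  2.736e-01 -6.630e-02] turn [-0.     0.001 -0.   ]
world [ 0.5841 -0.0747]
```

Emit:
{"fn": "drive_tool", "kwargs": {"increments": "0 0.025 -0.006 0 0 0 1; 0 0.04 -0.01 0 0 0 1; 0 0.045 -0.011 0 0 0 1; 0 0.045 -0.011 0 0 0 1; 0 0.045 -0.011 0 0 0 1; 0 0.04 -0.01 0 0 0 1; 0 0.025 -0.006 0 0 0 1; 0 0.0086 -0.0013 0 0 0 1; 0 0 0 0 0 0 1; 0 0 0 0 0 0 1"}}

```text
time_s: 16.4
position: [0.5841, -0.0734, 0.2599]
tool_rot: [-1.14, 1.57, 2.106]
ft_force: [0.1, 0.1, -2.9]
gripper_width: 0.0295
```

```bash
python3 b.py .05 .065 .127;  python3 - <<'E'
from h import *
b=cv2.cvtColor(arm.get_image('scene'),cv2.COLOR_RGB2BGR);a=cv2.cvtColor(arm.get_image('top'),cv2.COLOR_RGB2BGR)
cv2.imwrite('pics/pre2.png',cv2.resize(np.vstack([b[110:260,180:380],a[110:250,300:500]]),None,fx=2,fy=2))
E
```

```text
t 16.4 pos [ 0.5841 -0.0734  0.2599] jaw -84.03 f [ 0.1  0.1 -2.9] w 0.0295 q7 -0.9
shift now [0.1329 0.0014 0.0002] shift after turn [0.1329 0.0013 0.0002] turn [0.0012 0.0004 0.001 ]
world [ 0.5841 -0.0747]
```

View pics/pre2.png

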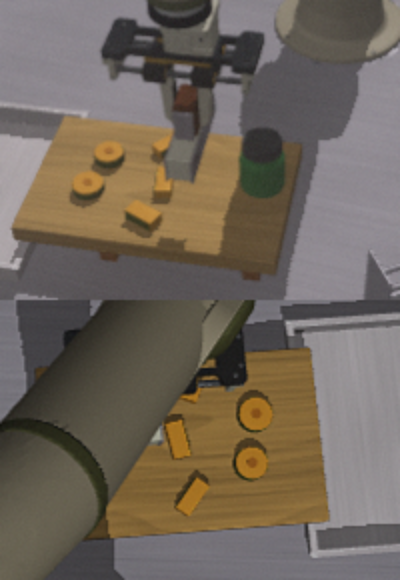

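Emit:
{"fn": "drive_tool", "kwargs": {"increments": "0.02 0.0013 0 0.001 0 0 1; 0.035 0 0 0 0 0 1; 0.035 0 0 0 0 0 1; 0.025 0 0 0 0 0 1; 0.012 0 0 0 0 0 1; 0.003 0 0 0 0 0 1; 0 0 0 0 0 0 1; 0 0 0 0 0 0 1"}}

```text
time_s: 17.5
position: [0.5851, -0.0762, 0.1309]
tool_rot: [3.044, 1.569, 0.004]
ft_force: [-0.7, 0.3, -2.3]
gripper_width: 0.03
```

```bash
python3 b.py .05 .065 .1265;  python3 - <<'E'
from h import *
b=cv2.cvtColor(arm.get_image('scene'),cv2.COLOR_RGB2BGR);a=cv2.cvtColor(arm.get_image('top'),cv2.COLOR_RGB2BGR)
cv2.imwrite('pics/dn.png',cv2.resize(b[130:260,180:350],None,fx=4,fy=4))
E
```

```text
t 17.5 pos [ 0.5851 -0.0762  0.1309] jaw -84.21 f [-0.7  0.3 -2.3] w 0.03 q7 -0.75
shift now [ 0.0044 -0.0016  0.0009] shift after turn [ 0.0044 -0.0016  0.0009] turn [-0.0019 -0.0014 -0.0001]
world [ 0.5841 -0.0747]
```

View pics/dn.png

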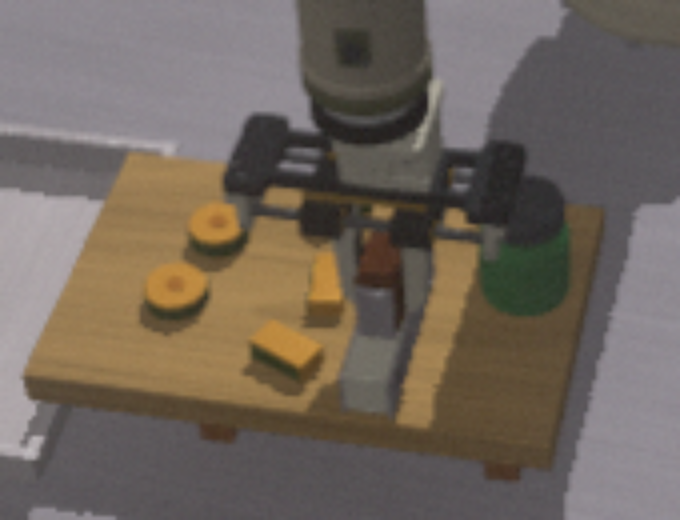

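Emit:
{"fn": "drive_tool", "kwargs": {"increments": "0.0025 0 0 0 0 0 1; 0.0012 0 0 0 0 0 1; 0 0.008 0 0 0 0 1; 0 0.012 0 0 0 0 1; 0 0.014 0 0 0 0 1; 0 0.014 0 0 0 0 1; 0 0.014 0 0 0 0 1; 0 0.014 0 0 0 0 1; 0 0.012 0 0 0 0 1; 0 0.008 0 0 0 0 1; 0 0 0 0 0 0 1"}}

```text
time_s: 18.98
position: [0.5942, -0.1724, 0.1264]
tool_rot: [1.923, 1.57, -1.119]
ft_force: [0.2, 0.5, -2.6]
gripper_width: 0.0296
```

```bash
python3 b.py .05 -.2 .1265;  python3 - <<'E'
from h import *
b=cv2.cvtColor(arm.get_image('scene'),cv2.COLOR_RGB2BGR);a=cv2.cvtColor(arm.get_image('top'),cv2.COLOR_RGB2BGR)
cv2.imwrite('pics/p1.png',cv2.resize(b[130:260,180:350],None,fx=4,fy=4))
E
```

```text
t 18.98 pos [ 0.5942 -0.1724  0.1264] jaw -84.27 f [ 0.2  0.5 -2.6] w 0.0296 q7 -0.63
shift now [-1.000e-04  1.668e-01 -4.000e-04] shift after turn [-1.000e-04  1.668e-01  1.000e-04] turn [-0.003  -0.0001 -0.0003]
world [ 0.6113 -0.3383]
```

View pics/p1.png

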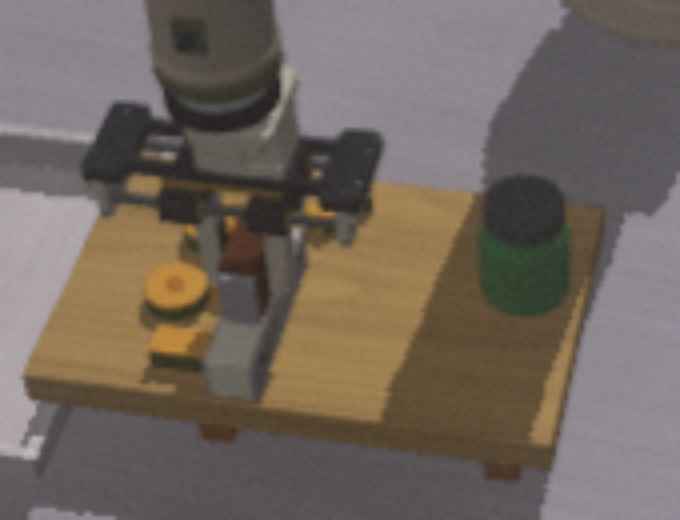

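Emit:
{"fn": "drive_tool", "kwargs": {"increments": "0 0.006 0 -0.002 0 0 1; 0 0.01 0 0 0 0 1; 0 0.012 0 0 0 0 1; 0 0.012 0 0 0 0 1; 0 0.012 0 0 0 0 1; 0 0.012 0 0 0 0 1; 0 0.012 0 0 0 0 1; 0 0.012 0 0 0 0 1; 0 0.012 0 0 0 0 1; 0 0.012 0 0 0 0 1; 0 0.012 0 0 0 0 1; 0 0.012 0 0 0 0 1; 0 0.012 0 0 0 0 1; 0 0.012 0 0 0 0 1; 0 0.007 0 0 0 0 1; 0 0 0 0 0 0 1; 0 0 0 0 0 0 1"}}

```text
time_s: 21.2
position: [0.6114, -0.3373, 0.1262]
tool_rot: [-1.457, 1.57, 1.787]
ft_force: [0.4, 1.2, -2.2]
gripper_width: 0.0297
```

```bash
python3 b.py .05 -.2 .1265;  python3 - <<'E'
from h import *
b=cv2.cvtColor(arm.get_image('scene'),cv2.COLOR_RGB2BGR);a=cv2.cvtColor(arm.get_image('top'),cv2.COLOR_RGB2BGR)
cv2.imwrite('pics/p2.png',np.hstack([cv2.resize(b[130:260,110:310],None,fx=2,fy=2),cv2.resize(a[110:240,350:550],None,fx=2,fy=2)]))
E
```

```text
t 21.2 pos [ 0.6114 -0.3373  0.1262] jaw -84.09 f [ 0.4  1.2 -2.2] w 0.0297 q7 -0.47
shift now [-0.0003  0.001   0.0002] shift after turn [-0.0003  0.001   0.0002] turn [0.0002 0.0001 0.0005]
world [ 0.6113 -0.3383]
```

View pics/p2.png

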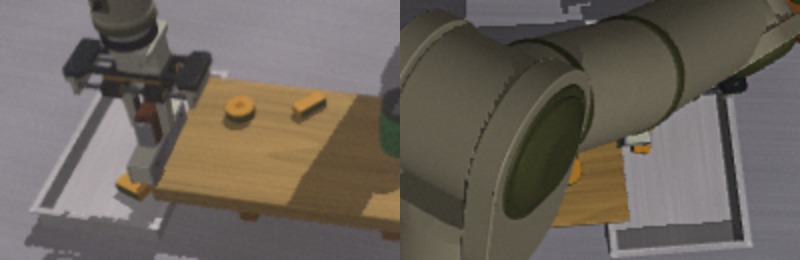

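Emit:
{"fn": "drive_tool", "kwargs": {"increments": "-0.02 0 0 0 0 0 1; -0.03 0 0 0 0 0 1; -0.02 -0.02 0.01 0 0 0 1; 0 -0.035 0.015 0 0 0 1; 0 -0.045 0.02 0 0 0 1; 0 -0.05 0.025 0 0 0 1; 0 -0.045 0.02 0 0 0 1; 0 -0.04 0.015 0 0 0 1; 0 -0.02 0.01 0 0 0 1; 0 -0.01 0 0 0 0 1; 0 0 0 0 0 0 1; 0 0 0 0 0 0 1"}}

```text
time_s: 22.8
position: [0.4706, -0.087, 0.1967]
tool_rot: [2.516, 1.569, -0.524]
ft_force: [-0.4, 0.5, -3.1]
gripper_width: 0.03
```

```bash
python3 b.py -.065 .065 .126;  python3 - <<'E'
from h import *
b=cv2.cvtColor(arm.get_image('scene'),cv2.COLOR_RGB2BGR);a=cv2.cvtColor(arm.get_image('top'),cv2.COLOR_RGB2BGR)
cv2.imwrite('pics/p3.png',np.hstack([cv2.resize(b[130:260,110:310],None,fx=2,fy=2),cv2.resize(a[110:240,350:550],None,fx=2,fy=2)]));cv2.imwrite('pics/p3s.png',b);cv2.imwrite('pics/p3t.png',a)
E
```

```text
t 22.8 pos [ 0.4706 -0.087   0.1967] jaw -84.15 f [-0.4  0.5 -3.1] w 0.03 q7 -0.78
shift now [ 0.0707 -0.0006  0.001 ] shift after turn [ 0.0707 -0.0005  0.0009] turn [-0.0009 -0.0011 -0.0008]
world [ 0.4697 -0.0865]
```

View pics/p3.png

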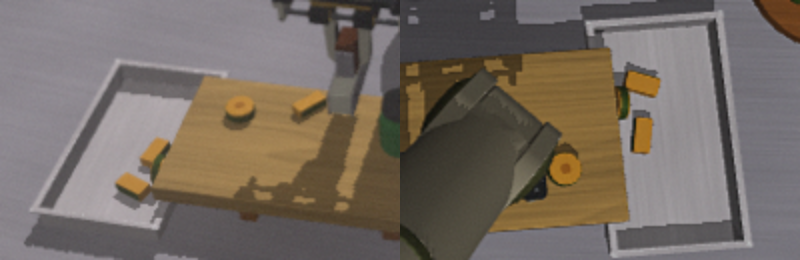

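```bash
python3 - <<'E'
from h import *
b=cv2.imread('pics/p3s.png');a=cv2.imread('pics/p3t.png')
f=lambda i:cv2.convertScaleAbs(cv2.resize(i,None,fx=8,fy=8,interpolation=cv2.INTER_CUBIC),alpha=1.4)
cv2.imwrite('pics/z.png',np.hstack([f(b[185:245,165:215]),f(a[130:190,440:490])]))
E
```

```text
(no output)
```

View pics/z.png

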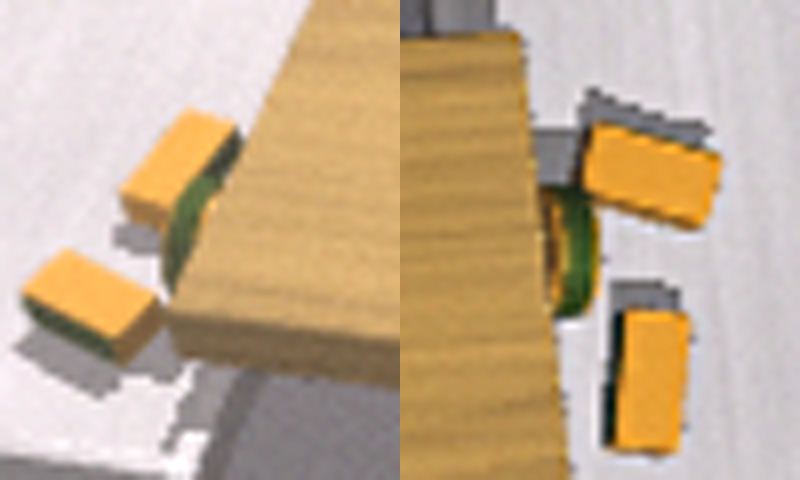

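```bash
python3 - <<'E'
from h import *
a=np.radians(5.9);C=np.array([.541,-.1445]);Rm=np.array([[np.cos(a),-np.sin(a)],[np.sin(a),np.cos(a)]])
B=lambda p:((p[...,:2]-C)@Rm).round(3)
print('round',B(onplane('top',[(432.5,194)],.088)),B(onplane('scene',[(230,183.5)],.088)))
print('slab scene',B(onplane('scene',[(264.5,181),(264.5,181)],.086)))
print('scene check of old round',B(onplane('scene',[(110+240/2,183.5)],.088)))
E
```

```text
round [[-0.044 -0.105]] [[-0.037 -0.1  ]]
slab scene [[-0.067 -0.002]
 [-0.067 -0.002]]
scene check of old round [[-0.037 -0.1  ]]
```

Emit:
{"fn": "drive_tool", "kwargs": {"increments": "0.02 0 0.001 0 0 0 1; 0.025 0 0 0 0 0 1; 0.015 0 0 0 0 0 1; 0.007 0 0 0 0 0 1; 0.0025 0 0 0 0 0 1; 0 0 0 0 0 0 1; 0 0 0 0 0 0 1"}}

```text
time_s: 23.78
position: [0.4691, -0.0862, 0.1273]
tool_rot: [3.012, 1.57, -0.027]
ft_force: [0.9, 0.4, -3.6]
gripper_width: 0.03
```

```bash
python3 b.py -.065 -.205 .126;  python3 - <<'E'
from h import *
b=cv2.cvtColor(arm.get_image('scene'),cv2.COLOR_RGB2BGR)
cv2.imwrite('pics/p4.png',cv2.resize(b[130:260,150:350],None,fx=3,fy=3))
E
```

```text
t 23.77 pos [ 0.4691 -0.0862  0.1273] jaw -84.11 f [ 0.9  0.4 -3.6] w 0.03 q7 -0.64
shift now [ 0.0013  0.2704 -0.0006] shift after turn [ 0.0013  0.2704 -0.0005] turn [-0.0001 -0.0008 -0.0001]
world [ 0.4974 -0.3551]
```

View pics/p4.png

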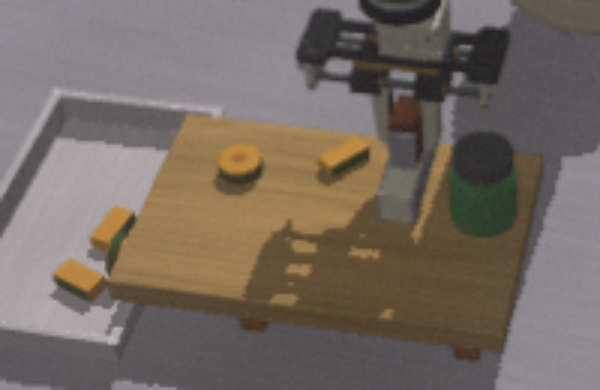

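Emit:
{"fn": "drive_tool", "kwargs": {"increments": "0.0005 0.008 0 0 0 0 1; 0 0.014 0 0 0 0 1; 0 0.015 0 0 0 0 1; 0 0.015 0 0 0 0 1; 0 0.015 0 0 0 0 1; 0 0.015 0 0 0 0 1; 0 0.015 0 0 0 0 1; 0 0.015 0 0 0 0 1; 0 0.015 0 0 0 0 1; 0 0.015 0 0 0 0 1; 0 0.015 0 0 0 0 1; 0 0.015 0 0 0 0 1; 0 0.015 0 0 0 0 1; 0 0.015 0 0 0 0 1; 0 0.015 0 0 0 0 1; 0 0.015 0 0 0 0 1; 0 0.015 0 0 0 0 1; 0 0.015 0 0 0 0 1; 0 0.008 0 0 0 0 1; 0 0 0 0 0 0 1"}}

```text
time_s: 26.32
position: [0.4964, -0.3553, 0.1263]
tool_rot: [1.033, 1.571, -2.007]
ft_force: [-0.7, -0.6, -3.0]
gripper_width: 0.0297
```

```bash
python3 b.py 0 -0.02 .1265;  python3 - <<'E'
from h import *
b=cv2.cvtColor(arm.get_image('scene'),cv2.COLOR_RGB2BGR)
cv2.imwrite('pics/p5.png',cv2.resize(b[130:260,110:310],None,fx=3,fy=3))
E
```

```text
t 26.32 pos [ 0.4964 -0.3553  0.1263] jaw -84.15 f [-0.7 -0.6 -3. ] w 0.0297 q7 -0.33
shift now [-0.0003 -0.1851 -0.0659] shift after turn [-0.0002 -0.1851 -0.0661] turn [-0.0009  0.0001 -0.0001]
world [ 0.5431 -0.1644]
```

View pics/p5.png

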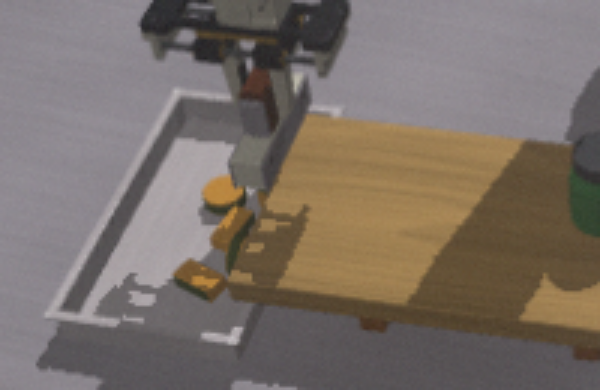

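Emit:
{"fn": "drive_tool", "kwargs": {"increments": "-0.02 0 0 0 0 0 1; -0.03 0 0 0 0 0 1; -0.02 -0.02 -0.01 0 0 0 1; 0 -0.04 -0.015 0 0 0 1; 0 -0.045 -0.015 0 0 0 1; 0 -0.04 -0.013 0 0 0 1; 0 -0.03 -0.01 0 0 0 1; 0 -0.01 -0.003 0 0 0 1; 0 0 0 0 0 0 1; 0 0 0 0 0 0 1"}}

```text
time_s: 27.62
position: [0.5429, -0.1653, 0.1969]
tool_rot: [2.192, 1.57, -0.849]
ft_force: [-0.2, -0.6, -2.0]
gripper_width: 0.0297
```

```bash
python3 b.py 0 -0.02 .126;  python3 - <<'E'
from h import *
b=cv2.cvtColor(arm.get_image('scene'),cv2.COLOR_RGB2BGR);a=cv2.cvtColor(arm.get_image('top'),cv2.COLOR_RGB2BGR)
cv2.imwrite('pics/p6s.png',b);cv2.imwrite('pics/p6t.png',a)
f=lambda i:cv2.convertScaleAbs(cv2.resize(i,None,fx=3.3,fy=3.3,interpolation=cv2.INTER_CUBIC),alpha=1.4)
cv2.imwrite('pics/p6.png',np.hstack([f(b[130:280,120:240]),f(a[100:250,425:540])]))
E
```

```text
t 27.62 pos [ 0.5429 -0.1653  0.1969] jaw -84.2 f [-0.2 -0.6 -2. ] w 0.0297 q7 -0.7
shift now [ 0.0709 -0.0009 -0.0002] shift after turn [ 0.0709 -0.0009 -0.0003] turn [-0.0018 -0.0006 -0.0008]
world [ 0.5431 -0.1644]
```

View pics/p6.png

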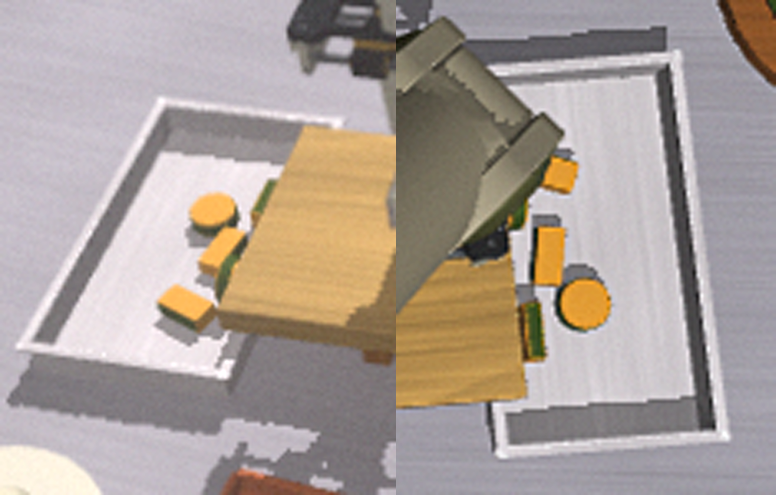

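```bash
python3 - <<'E'
from h import *
a=np.radians(5.9);C=np.array([.541,-.1445]);Rm=np.array([[np.cos(a),-np.sin(a)],[np.sin(a),np.cos(a)]])
B=lambda p:((p[...,:2]-C)@Rm).round(3)
for n,s,t in(('slab',(200.3,189),(467.1,201.5)),('disc',(188.1,214.4),(462.5,161.9))):
    p,e=tri(s,t); print(n,p.round(3),e.round(4),'pan',(B(p)+[0,.265]).round(3))
    print(' top ray at z=.02,.04', [(B(onplane('top',[t],z))[0]+[0,.265]).round(3) for z in(.02,.04)])
E
```

```text
slab [ 0.498 -0.366  0.018] 0.0002 pan [-0.065  0.049]
 top ray at z=.02,.04 [array([-0.065,  0.05 ]), array([-0.067,  0.056])]
disc [ 0.61  -0.353  0.021] 0.0005 pan [0.048 0.051]
 top ray at z=.02,.04 [array([0.048, 0.05 ]), array([0.044, 0.056])]
```

Both leaning pieces sit low in the pan (z ≈ 0.02 m, pan y ≈ 0.05). Now I'll set the scraper down on the board.

Emit:
{"fn": "drive_tool", "kwargs": {"increments": "0.02 0 0 0 0 0 1; 0.025 0 0 0 0 0 1; 0.015 0 0 0 0 0 1; 0.007 0 0 0 0 0 1; 0.0035 0 0 0 0 0 1; 0 0 0 0 0 0 1; 0.001 0 0 0 0 0 1; 0 0 0 0 0 0 1; 0 0 0 0 0 0 1"}}

```text
time_s: 28.85
position: [0.5434, -0.1638, 0.1251]
tool_rot: [2.979, 1.57, -0.06]
ft_force: [0.1, -0.2, -1.0]
gripper_width: 0.0296
```

Barely touching (−1.0 N against −2.8 N in the air). Release and retreat straight up.

Emit:
{"fn": "drive_tool", "kwargs": {"increments": "0.0005 0 0 0 0 0 1; 0 0 0 0 0 0 0.6; 0 0 0 0 0 0 0.3; 0 0 0 0 0 0 0; 0 0 0 0 0 0 0; 0 0 0 0 0 0 0; -0.015 0 0 0 0 0 0; -0.035 0 0 0 0 0 0; -0.04 0 0 0 0 0 0; -0.04 0 0 0 0 0 0; -0.04 0 0 0 0 0 0; 0 -0.04 0 0 0 0 0; 0 -0.06 0 0 0 0 0; 0 -0.06 0 0 0 0 0; 0 -0.06 0 0 0 0 0; 0 -0.06 0 0 0 0 0; 0 -0.03 0 0 0 0 0; 0 0 0 0 0 0 0; 0 0 0 0 0 0 0"}}

```text
time_s: 31.22
position: [0.5114, 0.1433, 0.2949]
tool_rot: [2.796, 1.57, -0.244]
ft_force: [0.1, -0.1, 0.3]
gripper_width: 0.0929
```

```bash
python3 - <<'E'
from h import *
s=arm.sense();print(s['time_s'],s['position'],s['ft_force'],s['gripper_width'],np.abs(s['joint_vel']).max())
b=cv2.cvtColor(arm.get_image('scene'),cv2.COLOR_RGB2BGR);a=cv2.cvtColor(arm.get_image('top'),cv2.COLOR_RGB2BGR)
f=lambda i,k:cv2.resize(i,None,fx=k,fy=k,interpolation=cv2.INTER_CUBIC)
cv2.imwrite('pics/f_s.png',f(b[130:290,120:520],2));cv2.imwrite('pics/f_t.png',f(a[80:260,100:540],1.8))
E
```

```text
31.225 [0.5113691  0.14334946 0.29493827] [ 0.10823187 -0.08277356  0.29487984] 0.09294780980990054 0.02172783589852034
```

View pics/f_s.png

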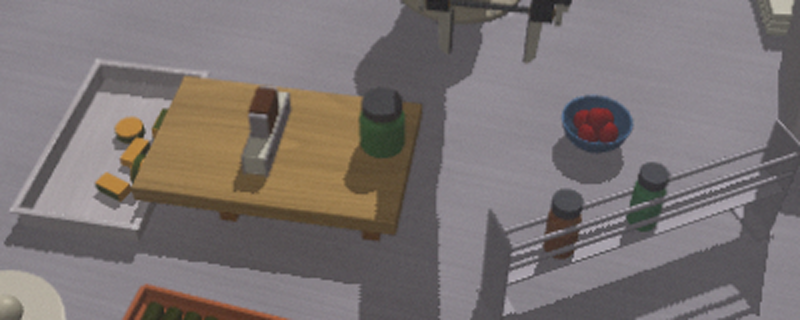

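View pics/f_t.png

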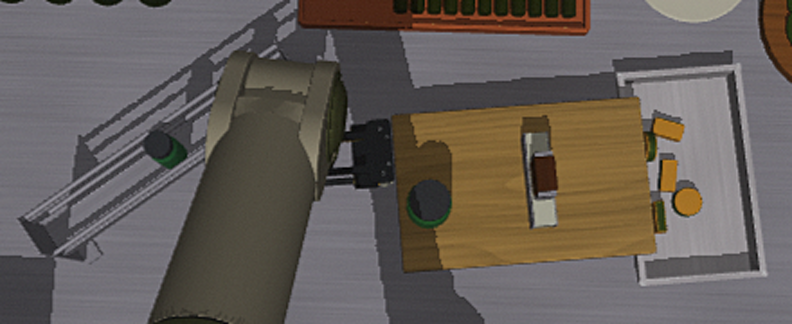

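The scraper stands upright at mid-board, at about (540,180) in the top view. All five trimmings are in the pan, and the jars and bowl are in place. I'll hand the job in.

```bash
python3 -c "
from plant import arm
print(arm.close_job())"
```

```text
the job is handed in; nothing more can be done
None
```

The board is cleared and the job is handed in after about 31 s of the 72 s allowed; no verdict is reported back.

**What I did:**
- I gripped the scraper by its end caps and lifted it over the front rail. I then stood it on the bare worktop and let go.
- I gripped it again across the wooden handle (opening 29.8 mm, wood 30 mm). Two strokes pushed the five trimmings into the pan.
- I set the scraper down near the middle of the board, let go and backed the arm away.

**What the last checks showed:**
- **Trimmings:** the final pictures show all five in the pan. Three lie flat. One slice and one slab stand on edge against the board end of the pan. I measured those two from both cameras before setting the scraper down: about 20 mm up and well inside the pan outline, so within limits.
- **Scraper:** it stands upright on the board. I judged that from the pictures and the light contact force at set-down; I did not measure its tilt.
- **Arm and bystanders:** the gripper is open, the wrist force is near zero and the arm is clear of everything. The jars and the bowl look unmoved by eye; I did not measure their positions again. The arm hid one shelf jar in the final top view, but the scene view showed it standing.

**Disagreement:** my hand-read board corners differed by about 10 mm between the two cameras. I used the top view, and the strokes had enough clearance for that.

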